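# Reset a tripped spring-closing oil valve

### The job

The spring-closing oil valve has tripped. Clear the oil bottle out of the lever's swing and stand it upright in the steel tray beside the other bottle, turn the trip knob fully clockwise to its stop, and draw the sprung lever back over the pipe until the catch hooks its pin, easing it onto the hook so that it stays set. Do not drop or tip the bottle, never let the lever fly back, and leave the bottle already in the tray, the carton and the filter where they are.

Things in the scene. Friction and masses are not known exactly. Their poses are not given: they have to be found in the camera images.
- valve: Fixed quick-closing ball valve on a grey plate 250 x 150 mm. Origin: on the lever's upright hinge axis, at bench level; x along the pipe (top 59 mm up). A grey trip box 66 x 72 mm, top 80 mm up, centred at x = -67, y = -70 mm, carries catch and knob. The lever sweeps the quadrant x < 0, y > 0 out to 185 mm: what stands there taller than 94 mm is in its way.
- lever (a joint): Lever turning level about the valve's axis, rad, anticlockwise from above. 0: shut, along valve +y (start); 1.571: open, along -x over the pipe, held by the catch; hard stop 1.70. A spring drives it to 0: 0.56 N m at 0, 1.11 at 1.571 (4 and 8 N at the grip). The catch snaps in only when the lever is drawn a little past 1.571 (1.60 to 1.66); it then carries it at 1.571.
- lever_grip (a point): Centre of the lever's black rubber grip: a bar 82 mm long along the lever, 24 mm wide and 18 mm high, 141 mm from the hinge axis and 103 mm up. Site y axis points outwards along the lever, x axis across it, z up.
- catch (a joint): Dark J-shaped hook on an upright pivot at valve x = -81, y = -50 mm, 85 to 99 mm up. 0: engaged; positive: swung clockwise out of the way (at most 0.40). A light spring (0.05 N m) brings it to 0, but the cam of an unset knob holds it off (0.31 to 0.35). The lever's pin pushes it aside on its way in and it snaps back behind the pin. A sideways push of about 3 N fires it.
- catch_hook (a point): Middle of the hook's holding face, 90 mm up, at valve x = -80, y = +4 mm when engaged; the lever's pin (8 mm thick, hanging under the lever 80 mm from the hinge axis) bears on it.
- knob (a joint): Quarter-turn trip knob, rad, clockwise from above positive. 0 to 0.55: tripped, bar roughly across the pipe; 1.571: set, at its hard end stop, bar in line with the pipe; the catch is freed only beyond about 1.4. Friction 0.05 N m; it stays where it is left.
- knob_grip (a point): On the upright knob axis (valve x = -55, y = -78 mm), 125 mm up, the middle of the knob's black bar, which is 46 mm long along the point's y axis, 13 mm wide along its x axis and from 103 to 139 mm up; below it a round skirt 40 mm wide.
- bottle_mid (a point): Black plastic oil bottle with a yellow cap that stands in the lever's swing on the bench: upright, 167 mm tall, body 62 mm in diameter up to 110 mm, shoulder to 130 mm, cap 37 mm in diameter from 137 to 167 mm up. About 0.3 to 0.55 kg. This point is on its axis half-way up, 83.5 mm above its foot; z along the axis. Same make as the stock bottle.
- tray: Fixed open steel tray, 130 mm (its x) by 250 mm (its y) outside, walls 5 mm thick and 35 mm high, floor 5 mm thick; origin under its centre, at bench level.
- stock_bottle_mid (a point): The same point of an equal bottle already standing in the tray, anywhere within 75 mm of the tray's middle along its y; the roomier side beside it is where the other bottle goes. Bystander.
- carton: Bystander: tall cardboard carton, 70 x 95 x 110 mm, standing beside the lever; origin under its centre.
- filter: Bystander: white spin-on filter, 76 mm in diameter and 109 mm tall, standing near the trip box; origin under its centre.

How it is judged:
At the end, for the whole second after the job is handed in: The lever rests on the catch (1.54 to 1.60 rad, still), the catch fully engaged (under 0.05 rad), the knob within 0.07 rad of its stop; the bottle stands upright (within 0.06 rad) on the tray's floor; stock bottle, carton and filter within 15 mm of where they were (value of joint lever between 1.54 and 1.6 rad and value of joint catch below 0.05 rad and value of joint knob above 1.5 rad and x of bottle_mid in the frame of tray between -0.06 and 0.06 m and y of bottle_mid in the frame of tray between -0.12 and 0.12 m and height (world z) of bottle_mid between 0.085 and 0.092 m and angle between bottle_mid's own z axis and vertical below 0.06 rad and distance of each of stock_bottle_mid, carton, filter from where it was at the start of the episode below 0.015 m and velocity of joint lever between -0.05 and 0.05 rad/s); the robot touches nothing.
It fails at once if the lever flies back or slams onto the catch (faster than 3 rad/s) (velocity of joint lever below -3 rad/s).
It fails at once if the bottle is tipped by more than about 30 degrees (angle between bottle_mid's own z axis and vertical above 0.5 rad).
It fails at once if the bottle is dropped (falls free of the fingers faster than 0.45 m/s) (linear speed of bottle above 0.45 m/s and contact force between the fingers and bottle below 0.05 N).
It fails at once if the stock bottle, the carton or the filter is pushed 15 mm or more, or tipped (distance of any of stock_bottle_mid, carton, filter from where it was at the start of the episode above 0.015 m or angle between any of stock_bottle_mid, carton, filter's own z axis and vertical above 0.3 rad).
It also fails if it takes over 69 s, if anything falls off the work surface, if the arm or the gripper's body presses on something with over 40 N, if the wrist force passes 120 N, or if a joint passes its speed limit or range.

### The arm

A 7-joint arm with a two-finger parallel gripper is mounted at the origin on the work surface. World frame = base frame: x ahead of the robot, y to its left, z up, the work surface at z = 0. Lengths are in m, angles in rad, forces in N, time in s.
With the tool pointing down it reaches from about 0.425 to 0.925 m from the base axis. Payload 6.8 kg.
Tool frame: the origin (TCP) lies midway between the tips of the shut fingers; the grasp point (between the pads) lies 19 mm behind it; z points along the fingers, y is the direction in which the jaws open and shut (so a half turn about z gives the same grasp; the last joint's range is limited). The gripper opens to 85 mm and grips with 20 to 120 N. Pads are 22 mm wide; open, the fingers measure 114 mm over their backs; the gripper's body (76 mm by 85 mm) begins 54 mm behind the grasp point. The pads swing forward as they close: fully open they stand 13 mm farther back than shut.
Start: joints at [0.999, 0.477, 0.022, 1.555, -0.011, 1.109, -0.083], TCP at [0.302, -0.604, 0.231] pointing down, gripper open.
Joint ranges: [-2.96, 2.96], [-0.34, 2.1], [-1.41, 1.46], [0.24, 2.44], [-1.37, 4.51], [0.17, 1.92], [-2.96, 2.96]. Speed limits (rad/s): [2.39, 2.39, 3.14, 3.14, 3.14, 3.14, 3.14].

### API

Orientations are given as a rotation vector (axis times angle).
In Python, from bench import r gives the robot as it stands. The module is installed in compiled form; this text tells all that it offers.
- The arm moves only by the tool apply_moves, never from a script. Its argument "plan" is a list that holds one entry, the list of rows, each a list of 7 numbers: the turn, a rotation vector about the tool's x, y, z scaled (see below), then the shift along the tool's x, y, z scaled (see below), then the closure, from -1 (fully open) to 1 (shut). In form: [[[wx, wy, wz, tx, ty, tz, grip], ...]]. A call has 1 to 12 rows; each row is the pose to reach, as a shift and turn from the pose commanded when the call began, along the tool's axes at that moment, turning the shorter way round; what a row does not reach only later rows make up. The controller multiplies each number of a shift by 0.4 m and each number of a turn by 180 degrees. A row lasts 1/12 s, in which the tool goes at most 41.7 mm and 7.16 degrees, less where a joint would pass 70% of its speed; a pose out of reach is approached as far as the arm can. A call with a number of a shift or a turn outside -1 to 1 is refused whole. A call with a gripper value outside its range is refused whole. The fingers move at their own pace and stop on an object; "force" is the grip in N (left out, the last holds). Time passes only in rows, so rows that repeat a pose let the fingers close. It gives the time, the measured TCP pose, the force and the opening at its end, in the units of the state.
- r.get_obs(): the state, without advancing time (a new reading comes with each control period).
- r.grab_frame(name): name is "scene" or "top" or "wrist"; returns a dict with "pixels" (420x560x3 uint8, blue, green, red), "fx", "fy", "cx", "cy" (pixels), "pose" (4x4, takes a point from camera to world coordinates). Camera axes: x right, y up, looking along -z (the intrinsics and any distortion apply to the point x, -y, -z); pixel columns grow to the right and rows downward; lengths in m; the calibration is good to about 2 mm. A picture is of the moment at which its call begins. There is no depth.
- r.hand_in(): hands the job in, once; it reports no verdict.
The state is a dict: "clock": time; "joints": joint angles; "qvel": joint speeds; "tau": joint torques, N m; "tcp_pos": TCP position; "orientation": TCP orientation; "contact_force": force on the tool from outside, world axes, zero at the start; "moment": the same for the moment, N m; "grip_width": finger opening in m.
Only numpy, scipy, OpenCV 4.12 (cv2) and the standard library are available. Lean on these libraries where they do the work, as an engineer would, in place of code of your own. Each camera call takes 0.05 s, during which the arm holds its last target. There are 200 camera calls.

## Working session

There is one attempt and no reset: what is moved stays moved. The work goes in short steps, Python scripts to look and compute and a tool call to move; the robot and the scene stay as the last step left them, time stands still between calls to the robot, and variables do not carry over. Pictures are saved under pics/ and viewed, on a budget of 10 in all, crops included, one or two more only if the job needs it, and the job is handed in when it is done.

Besides the shell and the picture viewer there is one more tool, called after "Call:" as name([rows], argument=value, ...), one row to a line, values as JSON. apply_moves: Moves the arm, as the interface text tells. Its arguments: {"type":"object","properties":{"plan":{"type":"array","items":{"type":"array","items":{"type":"array","items":{"type":"number","minimum":-1,"maximum":1}}}},"force":{"type":"number"}},"required":["plan"]}

```bash
mkdir -p pics
cat > h.py <<'E'
import numpy as np, cv2
from bench import r
from scipy.spatial.transform import Rotation as R
def shot(n,f):
    d=r.grab_frame(n); cv2.imwrite(f'pics/{f}.png',d['pixels']); np.savez(f'pics/{f}.npz',**{k:d[k] for k in d})
    return d
def ray(f,u,v):
    d=np.load(f'pics/{f}.npz'); P=d['pose']
    c=np.array([(u-d['cx'])/d['fx'],-(v-d['cy'])/d['fy'],-1.]); return P[:3,3],P[:3,:3]@c
def atz(f,u,v,z):
    o,w=ray(f,u,v); return o+w*(z-o[2])/w[2]
def proj(f,p):
    d=np.load(f'pics/{f}.npz'); P=d['pose']; c=P[:3,:3].T@(np.array(p)-P[:3,3])
    return float(d['cx']+d['fx']*c[0]/-c[2]),float(d['cy']-d['fy']*c[1]/-c[2])
E
python3 - <<'E'
from h import *
for n in ['top','scene']:
    d=shot(n,n+'0'); print(d.keys(),d['fx'],d['cx'],d['cy'],d['pose'].round(3))
a=cv2.imread('pics/top0.png');b=cv2.imread('pics/scene0.png')
cv2.imwrite('pics/top0b.png',cv2.resize(a,(800,600),interpolation=cv2.INTER_CUBIC));cv2.imwrite('pics/scene0b.png',cv2.resize(b,(800,600),interpolation=cv2.INTER_CUBIC))
print(r.get_obs())
E
```

```text
dict_keys(['pixels', 'fx', 'fy', 'cx', 'cy', 'pose']) 458.97650735913976 280.5773712129681 202.44820932741393 [[ 0.014  0.997 -0.076  0.489]
 [-1.     0.015  0.007 -0.017]
 [ 0.008  0.076  0.997  1.254]
 [ 0.     0.     0.     1.   ]]
dict_keys(['pixels', 'fx', 'fy', 'cx', 'cy', 'pose']) 526.7752319413918 280.84491577049425 209.65656261992368 [[ 0.802 -0.458  0.384  1.102]
 [ 0.597  0.617 -0.512 -0.658]
 [-0.002  0.64   0.768  1.117]
 [ 0.     0.     0.     1.   ]]
{'clock': 0.1, 'joints': array([ 0.9988966 ,  0.47769903,  0.02232254,  1.55632744, -0.01148458,
        1.10929983, -0.08310258]), 'qvel': array([-1.13277152e-03, -3.79615796e-03,  8.37868820e-04, -1.24003283e-03,
       -9.37341106e-05,  6.00243396e-04,  6.40982022e-05]), 'tau': array([ 4.50148407e-03, -5.97759426e+01,  1.61337107e+00, -2.81957996e+01,
        1.28390815e-02,  4.94078704e-03, -2.92664811e-05]), 'tcp_pos': array([ 0.3017264 , -0.60322735,  0.23044551]), 'orientation': array([-3.05599187e+00, -7.21735702e-01,  7.61590540e-04]), 'contact_force': array([ 0.09253208,  0.13204199, -0.52425621]), 'moment': array([ 0.02963595, -0.01642533,  0.02529925]), 'grip_width': 0.0851810189493953}
```

View pics/top0b.png

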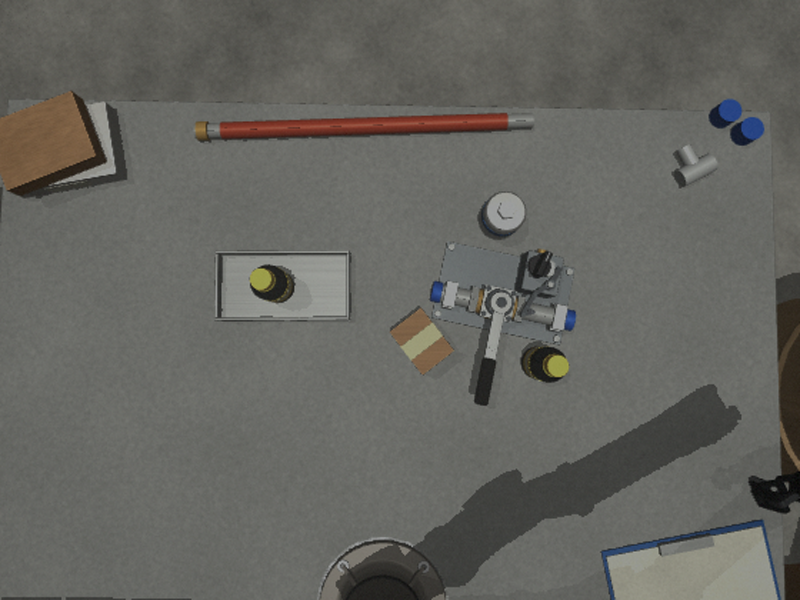

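View pics/scene0b.png

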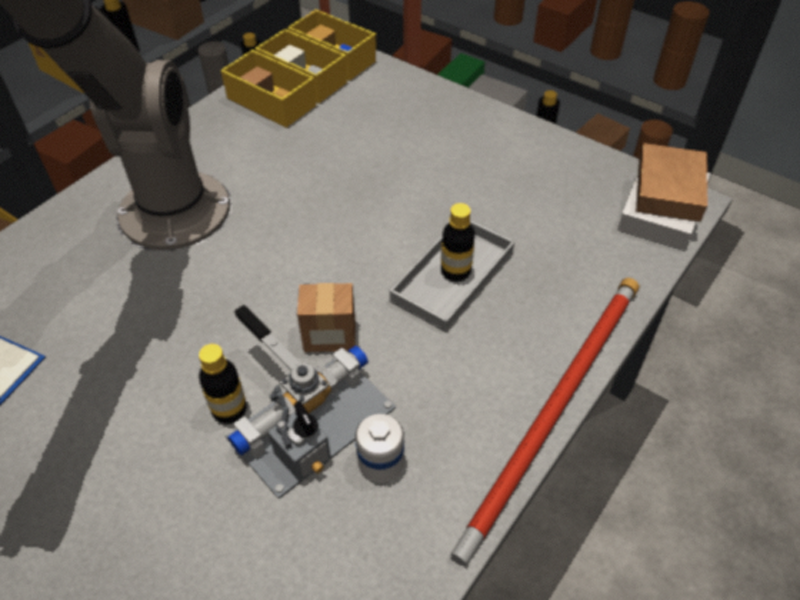

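The top view shows the tray at about (283,286), the stock cap at (262,279), the bottle cap at (557,366), the lever hub at (501,301) and the grip end at (484,395). The carton is at (421,341) and the filter at (503,213). I'll enlarge this area to measure it.

Run:
```python
import cv2
a=cv2.imread('pics/top0.png')[126:294,147:411]
cv2.imwrite('pics/c1.png',cv2.convertScaleAbs(cv2.resize(a,None,fx=3,fy=3,interpolation=cv2.INTER_CUBIC),alpha=1.6,beta=15))
```

```text
(no output)
```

View pics/c1.png

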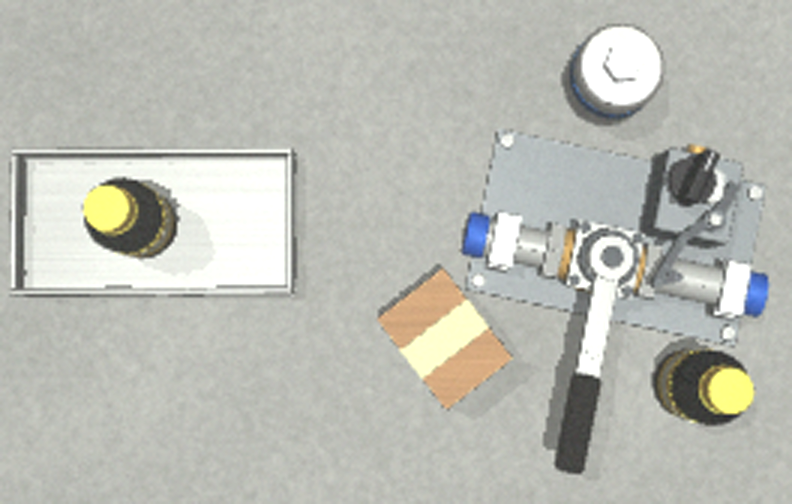

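Run:
```python
from h import *
def t(x,y,z): return atz('top0',147+(x+.5)/3-.5,126+(y+.5)/3-.5,z)
P=dict(hub=(612,256,.115),grip=(578,423,.112),stock=(108,208,.167),bottle=(730,390,.167),knobA=(712,153,.139),knobB=(686,195,.139),
 filt=(622,65,.109),t1=(14,150,.035),t2=(292,150,.035),t3=(294,293,.035),t4=(14,293,.035),
 k1=(442,265,.11),k2=(512,356,.11),k3=(447,409,.11),k4=(378,318,.11),b1=(507,139,.012),b2=(756,192,.012),b3=(728,333,.012),b4=(478,281,.012),pl=(476,235,.045),pr=(757,294,.045))
for k,v in P.items():
    p=t(*v);print(k,p.round(4), [round(c*800/560) for c in proj('scene0',p)])
```

```text
hub [ 0.5567 -0.1996  0.115 ] [301, 367]
grip [ 0.4187 -0.1725  0.112 ] [251, 318]
stock [0.5857 0.2079 0.167 ] [459, 210]
bottle [ 0.4495 -0.2844  0.167 ] [210, 350]
knobA [ 0.6407 -0.2773  0.139 ] [307, 420]
knobB [ 0.6059 -0.256   0.139 ] [299, 398]
filt [ 0.7183 -0.2086  0.109 ] [377, 425]
t1 [0.6481 0.3203 0.035 ] [513, 240]
t2 [0.6519 0.0732 0.035 ] [444, 319]
t3 [0.5246 0.0688 0.035 ] [387, 289]
t4 [0.521  0.3158 0.035 ] [458, 215]
k1 [ 0.5474 -0.0589  0.11  ] [352, 312]
k2 [ 0.4729 -0.1178  0.11  ] [297, 313]
k3 [ 0.4286 -0.0645  0.11  ] [298, 283]
k4 [ 0.5027 -0.0064  0.11  ] [351, 282]
b1 [ 0.668  -0.1203  0.012 ] [387, 403]
b2 [ 0.623  -0.3469  0.012 ] [278, 486]
b3 [ 0.4949 -0.321   0.012 ] [231, 432]
b4 [ 0.5385 -0.0952  0.012 ] [338, 356]
pl [ 0.5776 -0.0909  0.045 ] [356, 354]
pr [ 0.5293 -0.3386  0.045 ] [235, 441]
```

```bash
cat >> h.py <<'E'
def Rd(deg):
    a=np.radians(deg); y=np.array([np.cos(a),np.sin(a),0]); z=np.array([0,0,-1.]); return R.from_matrix(np.c_[np.cross(y,z),y,z])
def rows(ts,base=None):
    "ts: (x,y,z,jaw deg); base: same, commanded start; default measured"
    o=r.get_obs(); p=o['tcp_pos'];q=R.from_rotvec(o['orientation'])
    if base: p=np.array(base[:3]);q=Rd(base[3])
    for t in ts:
        w=(q.inv()*Rd(t[3])).as_rotvec()/np.pi; s=q.inv().apply(np.array(t[:3])-p)/.4
        print([round(float(v),4) for v in (*w,*s)])
def st():
    o=r.get_obs(); y=R.from_rotvec(o['orientation']).as_matrix(); print(o['clock'],o['tcp_pos'].round(4),'jaw',np.degrees(np.arctan2(y[1,1],y[0,1])).round(2),'tilt',np.degrees(np.arccos(-y[2,2])).round(2),'F',o['contact_force'].round(1),'M',o['moment'].round(2),'w',round(o['grip_width'],4),'j',o['joints'].round(2))
E
python3 - <<'E'
from h import *
st(); rows([(.4495,-.2844,.24,-32)])
E
```

```text
0.1 [ 0.3017 -0.6032  0.2304] jaw -63.42 tilt 0.09 F [ 0.1  0.1 -0.5] M [ 0.03 -0.02  0.03] w 0.0852 j [ 1.    0.48  0.02  1.56 -0.01  1.11 -0.08]
[-0.0005, -0.0001, -0.1746, 0.687, -0.5476, -0.0231]
```

Call:
apply_moves([
  [[0, 0, -0.1746, 0.687, -0.5476, -0.0231, -1], [0, 0, -0.1746, 0.687, -0.5476, -0.0231, -1], [0, 0, -0.1746, 0.687, -0.5476, -0.0231, -1], [0, 0, -0.1746, 0.687, -0.5476, -0.0231, -1], [0, 0, -0.1746, 0.687, -0.5476, -0.0231, -1], [0, 0, -0.1746, 0.687, -0.5476, -0.0231, -1], [0, 0, -0.1746, 0.687, -0.5476, -0.0231, -1], [0, 0, -0.1746, 0.687, -0.5476, -0.0231, -1], [0, 0, -0.1746, 0.687, -0.5476, -0.0231, -1], [0, 0, -0.1746, 0.687, -0.5476, -0.0231, -1], [0, 0, -0.1746, 0.687, -0.5476, -0.0231, -1], [0, 0, -0.1746, 0.687, -0.5476, -0.0231, -1]],
])

```text
clock: 1.1
tcp_pos: [0.449, -0.286, 0.2403]
orientation: [-2.749, -1.521, 0.001]
contact_force: [-0.2, -0.1, -0.7]
grip_width: 0.0851
```

Run:
```python
from h import *
st(); shot('wrist','w1'); cv2.imwrite('pics/w1b.png',cv2.convertScaleAbs(cv2.imread('pics/w1.png'),alpha=1.4,beta=10))
for n,p in dict(bcap=(.4495,-.2844,.167),knob=(.6228,-.2685,.139),grip=(.4187,-.1725,.112)).items(): print(n,proj('w1',p))
rows([(.4495,-.2844,.13,-32)])
```

```text
1.1 [ 0.449  -0.286   0.2403] jaw -32.07 tilt 0.05 F [-0.2 -0.1 -0.7] M [-0.02  0.01  0.02] w 0.0851 j [ 0.65  0.25 -0.24  1.87  0.07  1.03 -0.17]
bcap (278.23837269181666, 210.44956155962657)
knob (483.7204035209661, 48.602941493321225)
grip (167.88169387519173, 92.34993180267857)
[-0.0001, 0.0003, -0.0008, 0.0055, -0.0011, 0.2756]
```

View pics/w1b.png

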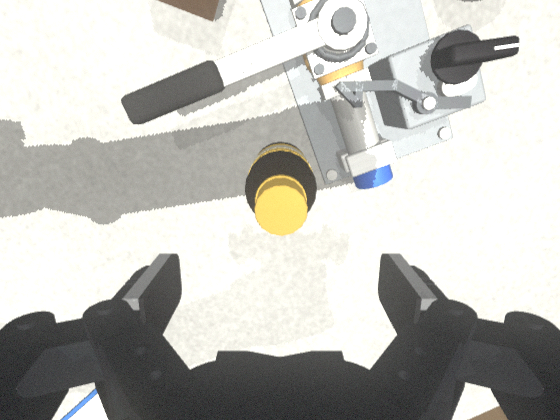

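The wrist view puts the bottle cap at (281,208), where I predicted (278,210). The knob bar is around (483,48) and the grip around (172,92), and both agree with the top view to about 2 mm. I'll descend and grip the cap.

Call:
apply_moves([
  [[0, 0, 0, 0.0055, 0, 0.09, -1], [0, 0, 0, 0.0055, 0, 0.17, -1], [0, 0, 0, 0.0055, 0, 0.23, -1], [0, 0, 0, 0.0055, 0, 0.26, -1], [0, 0, 0, 0.0055, 0, 0.2756, -1], [0, 0, 0, 0.0055, 0, 0.2756, -1], [0, 0, 0, 0.0055, 0, 0.2756, 0.6], [0, 0, 0, 0.0055, 0, 0.2756, 1], [0, 0, 0, 0.0055, 0, 0.2756, 1], [0, 0, 0, 0.0055, 0, 0.2756, 1], [0, 0, 0, 0.0055, 0, 0.2756, 1], [0, 0, 0, 0.0055, 0, 0.2756, 1]],
], force=60)

```text
clock: 2.15
tcp_pos: [0.4517, -0.2835, 0.1314]
orientation: [2.746, 1.522, 0.002]
contact_force: [-0.5, 0.2, 7.1]
grip_width: 0.0355
```

Run:
```python
from h import *
st()
```

```text
2.15 [ 0.4517 -0.2835  0.1314] jaw -32.0 tilt 0.13 F [-0.5  0.2  7.1] M [ 0.01  0.24 -0.03] w 0.0355 j [ 0.63  0.38 -0.23  1.98  0.12  0.8  -0.22]
```

Call:
apply_moves([
  [[0, 0, 0, 0, 0, -0.02, 1], [0, 0, 0, 0, 0, -0.06, 1], [0, 0, 0, 0, 0, -0.12, 1], [0, 0, 0, 0, 0, -0.18, 1], [0, 0, 0, 0, 0, -0.24, 1], [0, 0, 0, 0, 0, -0.3, 1], [0, 0, 0, 0, 0, -0.35, 1], [0, 0, 0, 0, 0, -0.38, 1], [0, 0, 0, 0, 0, -0.4, 1], [0, 0, 0, 0, 0, -0.4, 1], [0, 0, 0, 0, 0, -0.4, 1]],
])

```text
clock: 3.07
tcp_pos: [0.4505, -0.2828, 0.2898]
orientation: [-2.747, -1.523, 0.001]
contact_force: [-0.7, -0.4, -4.0]
grip_width: 0.0358
```

Run:
```python
from h import *
st()
a=np.array(r.get_obs()['tcp_pos']); b=np.array([.586,.126,.29])
s=[.02,.06,.12,.2,.29,.38,.47,.56,.65,.74,.83,.91]
rows([(*(a+(b-a)*k),-32+42*min(1,k*1.1)) for k in s]+[(*b,10)])
```

```text
3.0667 [ 0.4505 -0.2828  0.2898] jaw -32.0 tilt 0.05 F [-0.7 -0.4 -4. ] M [ 0.02 -0.   -0.02] w 0.0358 j [ 0.65  0.2  -0.24  1.81  0.05  1.14 -0.17]
[-0.0003, 0.0, -0.0051, 0.0209, -0.0051, -0.0]
[-0.0003, 0.0, -0.0154, 0.0628, -0.0152, -0.0]
[-0.0003, 0.0, -0.0308, 0.1255, -0.0305, -0.0001]
[-0.0003, 0.0, -0.0513, 0.2092, -0.0508, -0.0001]
[-0.0003, -0.0, -0.0744, 0.3034, -0.0737, -0.0001]
[-0.0003, -0.0, -0.0975, 0.3976, -0.0966, -0.0002]
[-0.0003, -0.0, -0.1206, 0.4917, -0.1194, -0.0002]
[-0.0003, -0.0, -0.1437, 0.5859, -0.1423, -0.0003]
[-0.0003, -0.0, -0.1668, 0.68, -0.1652, -0.0003]
[-0.0003, -0.0001, -0.1899, 0.7742, -0.188, -0.0003]
[-0.0003, -0.0001, -0.213, 0.8684, -0.2109, -0.0004]
[-0.0003, -0.0001, -0.2333, 0.9521, -0.2312, -0.0004]
[-0.0003, -0.0001, -0.2333, 1.0462, -0.2541, -0.0004]
```

Call:
apply_moves([
  [[0, 0, -0.005, 0.02, -0.005, 0, 1], [0, 0, -0.015, 0.06, -0.015, 0, 1], [0, 0, -0.03, 0.125, -0.03, 0, 1], [0, 0, -0.05, 0.21, -0.05, 0, 1], [0, 0, -0.075, 0.3, -0.073, 0, 1], [0, 0, -0.1, 0.4, -0.097, 0, 1], [0, 0, -0.12, 0.49, -0.12, 0, 1], [0, 0, -0.145, 0.585, -0.142, 0, 1], [0, 0, -0.167, 0.68, -0.165, 0, 1], [0, 0, -0.19, 0.77, -0.188, 0, 1], [0, 0, -0.21, 0.84, -0.205, 0, 1], [0, 0, -0.23, 0.88, -0.215, 0, 1]],
])

```text
clock: 4.07
tcp_pos: [0.5639, 0.0682, 0.2897]
orientation: [-2.016, -2.406, -0.003]
contact_force: [0.2, 0.3, -2.8]
grip_width: 0.0359
```

Run:
```python
from h import *
st()
rows([(.586,.126,.29,10),(.586,.126,.16,10),(.586,.126,.137,10)])
```

```text
4.0667 [0.5639 0.0682 0.2897] jaw 10.07 tilt 0.2 F [ 0.2  0.3 -2.8] M [-0.01 -0.04 -0.01] w 0.0359 j [ 0.22  0.3  -0.55  1.72  0.17  1.17 -0.2 ]
[-0.0001, -0.0011, 0.0004, 0.1326, 0.0797, -0.0003]
[-0.0001, -0.0011, 0.0004, 0.1315, 0.0799, 0.3247]
[-0.0001, -0.0011, 0.0004, 0.1313, 0.0799, 0.3821]
```

Call:
apply_moves([
  [[0, 0, 0, 0.05, 0.03, 0, 1], [0, 0, 0, 0.1, 0.06, 0, 1], [0, 0, 0, 0.125, 0.075, 0, 1], [0, 0, 0, 0.132, 0.08, 0, 1], [0, 0, 0, 0.132, 0.08, 0.03, 1], [0, 0, 0, 0.132, 0.08, 0.08, 1], [0, 0, 0, 0.132, 0.08, 0.14, 1], [0, 0, 0, 0.132, 0.08, 0.2, 1], [0, 0, 0, 0.132, 0.08, 0.26, 1], [0, 0, 0, 0.132, 0.08, 0.31, 1], [0, 0, 0, 0.132, 0.08, 0.34, 1], [0, 0, 0, 0.132, 0.08, 0.36, 1]],
])

```text
clock: 5.07
tcp_pos: [0.5861, 0.1163, 0.144]
orientation: [-2.033, -2.394, 0.005]
contact_force: [0.7, -0.3, -3.7]
grip_width: 0.0356
```

Run:
```python
from h import *
st()
rows([(.586,.126,.137,10),(.586,.126,.135,10)])
```

```text
5.0667 [0.5861 0.1163 0.144 ] jaw 9.32 tilt 0.21 F [ 0.7 -0.3 -3.7] M [ 0.01 -0.01  0.04] w 0.0356 j [ 0.09  0.5  -0.52  1.8   0.3   0.93 -0.39]
[-0.0011, 0.0004, -0.0038, 0.0239, 0.0036, 0.0174]
[-0.0011, 0.0004, -0.0038, 0.0239, 0.0036, 0.0224]
```

Call:
apply_moves([
  [[0, 0, 0, 0.01, 0.0, 0, 1], [0, 0, 0, 0.02, 0.003, 0, 1], [0, 0, 0, 0.02, 0.003, 0.008, 1], [0, 0, 0, 0.02, 0.003, 0.014, 1], [0, 0, 0, 0.02, 0.003, 0.018, 1], [0, 0, 0, 0.02, 0.003, 0.02, 1], [0, 0, 0, 0.02, 0.003, 0.02, 1], [0, 0, 0, 0.02, 0.003, 0.02, 1]],
])

```text
clock: 5.73
tcp_pos: [0.5874, 0.1264, 0.1384]
orientation: [2.032, 2.396, 0.0]
contact_force: [-0.3, 0.6, -3.2]
grip_width: 0.0354
```

Run:
```python
from h import *
st()
```

```text
5.7333 [0.5874 0.1264 0.1384] jaw 9.39 tilt 0.01 F [-0.3  0.6 -3.2] M [ 0.04  0.02 -0.01] w 0.0354 j [ 0.07  0.51 -0.52  1.8   0.31  0.92 -0.41]
```

Call:
apply_moves([
  [[0, 0, 0, 0, 0, 0.0025, 1], [0, 0, 0, 0, 0, 0.005, 1], [0, 0, 0, 0, 0, 0.0065, 1], [0, 0, 0, 0, 0, 0.0065, 1], [0, 0, 0, 0, 0, 0.0065, 1]],
])

```text
clock: 6.15
tcp_pos: [0.5877, 0.1265, 0.1365]
orientation: [2.032, 2.395, 0.001]
contact_force: [-2.0, -1.4, 5.9]
grip_width: 0.0357
```

Run:
```python
from h import *
st()
```

```text
6.15 [0.5877 0.1265 0.1365] jaw 9.39 tilt 0.04 F [-2.  -1.4  5.9] M [-0.29  0.69  0.01] w 0.0357 j [ 0.07  0.51 -0.52  1.8   0.31  0.91 -0.42]
```

The bottle is on the tray floor: the force has reversed and z is 0.1365 against 0.1364 predicted. I'll release and lift.

Call:
apply_moves([
  [[0, 0, 0, 0, 0, -0.001, 0.3], [0, 0, 0, 0, 0, -0.001, -0.3], [0, 0, 0, 0, 0, -0.001, -1], [0, 0, 0, 0, 0, -0.001, -1], [0, 0, 0, 0, 0, -0.001, -1], [0, 0, 0, 0, 0, -0.001, -1], [0, 0, 0, 0, 0, -0.04, -1], [0, 0, 0, 0, 0, -0.1, -1], [0, 0, 0, 0, 0, -0.17, -1], [0, 0, 0, 0, 0, -0.23, -1], [0, 0, 0, 0, 0, -0.27, -1], [0, 0, 0, 0, 0, -0.27, -1]],
])

```text
clock: 7.15
tcp_pos: [0.5894, 0.1275, 0.2479]
orientation: [2.029, 2.393, 0.009]
contact_force: [-0.4, 1.2, -0.0]
grip_width: 0.0857
```

Run:
```python
from h import *
st()
a=r.get_obs()['tcp_pos']; b=np.array([.6228,-.2685,.26])
rows([(*(a+(b-a)*k),9.4+49.1*min(1,k)) for k in (.5,1)])
```

```text
7.15 [0.5894 0.1275 0.2479] jaw 9.4 tilt 0.39 F [-0.4  1.2 -0. ] M [ 0.02 -0.05  0.03] w 0.0857 j [ 0.11  0.39 -0.55  1.69  0.23  1.11 -0.35]
[0.0022, 0.0003, -0.1364, -0.4951, -0.0395, -0.0157]
[0.0021, 0.0008, -0.2728, -0.9902, -0.079, -0.0314]
```

Call:
apply_moves([
  [[0, 0, -0.27, -0.99, -0.079, -0.03, -1], [0, 0, -0.27, -0.99, -0.079, -0.03, -1], [0, 0, -0.27, -0.99, -0.079, -0.03, -1], [0, 0, -0.27, -0.99, -0.079, -0.03, -1], [0, 0, -0.27, -0.99, -0.079, -0.03, -1], [0, 0, -0.27, -0.99, -0.079, -0.03, -1], [0, 0, -0.27, -0.99, -0.079, -0.03, -1], [0, 0, -0.27, -0.99, -0.079, -0.03, -1], [0, 0, -0.27, -0.99, -0.079, -0.03, -1], [0, 0, -0.27, -0.99, -0.079, -0.03, -1], [0, 0, -0.27, -0.99, -0.079, -0.03, -1], [0, 0, -0.27, -0.99, -0.079, -0.03, -1]],
])

```text
clock: 8.15
tcp_pos: [0.6199, -0.2721, 0.2541]
orientation: [-0.872, -3.016, 0.0]
contact_force: [-0.3, 2.5, 0.0]
grip_width: 0.0853
```

Run:
```python
from h import *
st(); shot('wrist','w2'); shot('top','top2')
w=cv2.imread('pics/w2.png'); t=cv2.imread('pics/top2.png')
t=cv2.resize(t[140:280,147:387],(560,327))
c=cv2.convertScaleAbs(w,alpha=1.4,beta=10)[:270]
cv2.imwrite('pics/m2.png',np.vstack([c,t]))
for n,p in dict(knob=(.6228,-.2685,.139)).items(): print(n,proj('w2',p))
```

```text
8.15 [ 0.6199 -0.2721  0.2541] jaw 57.74 tilt 0.1 F [-0.3  2.5  0. ] M [ 0.08 -0.01 -0.02] w 0.0853 j [ 0.72  0.53 -0.59  1.49  0.31  1.22  1.09]
knob (284.4601211022648, 196.6086055905492)
```

View pics/m2.png

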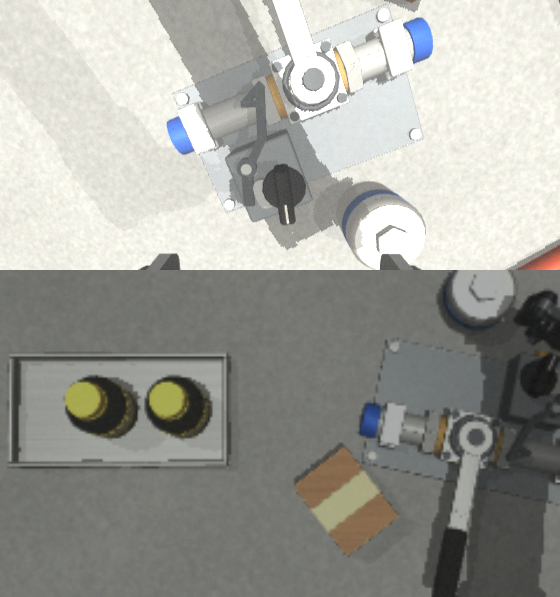

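Run:
```python
from h import *
a=atz('w2',282,168,.139);b=atz('w2',288,223,.139);print(a,b,np.linalg.norm(a-b),np.degrees(np.arctan2(*(b-a)[1::-1])))
a=atz('w2',287.3,204,.139);b=atz('w2',288.8,222,.139);print(np.degrees(np.arctan2(*(b-a)[1::-1])))
```

```text
[ 0.60213949 -0.25785735  0.139     ] [ 0.6433109  -0.27789958  0.139     ] 0.04579057228708487 -25.95680369718431
-27.297808433733962
```

The bottle stands in the tray beside the stock bottle, with a gap and away from the walls. The knob bar runs from (282,168) to (288,223) at about -26.5°, and its 46 mm length and centre match. I'll align the jaws to 63.5° and descend.

Run:
```python
from h import *
st(); rows([(.6228,-.2683,.25,63.5),(.6228,-.2683,.108,63.5)])
```

```text
8.25 [ 0.6208 -0.2677  0.255 ] jaw 58.09 tilt 0.09 F [ 0.2  0.6 -0.3] M [ 0.01 -0.06 -0.  ] w 0.0857 j [ 0.72  0.53 -0.6   1.49  0.3   1.22  1.09]
[0.0003, -0.0004, -0.0301, -0.005, 0.0013, 0.0124]
[0.0003, -0.0004, -0.0301, -0.0054, 0.001, 0.3674]
```

Call:
apply_moves([
  [[0, 0, -0.03, -0.005, 0.001, 0.08, -1], [0, 0, -0.03, -0.005, 0.001, 0.16, -1], [0, 0, -0.03, -0.005, 0.001, 0.24, -1], [0, 0, -0.03, -0.005, 0.001, 0.3, -1], [0, 0, -0.03, -0.005, 0.001, 0.34, -1], [0, 0, -0.03, -0.005, 0.001, 0.365, -1], [0, 0, -0.03, -0.005, 0.001, 0.365, -1], [0, 0, -0.03, -0.005, 0.001, 0.365, 0.5], [0, 0, -0.03, -0.005, 0.001, 0.365, 1], [0, 0, -0.03, -0.005, 0.001, 0.365, 1], [0, 0, -0.03, -0.005, 0.001, 0.365, 1], [0, 0, -0.03, -0.005, 0.001, 0.365, 1]],
], force=30)

```text
clock: 9.25
tcp_pos: [0.6232, -0.2703, 0.1107]
orientation: [0.723, 3.056, -0.001]
contact_force: [-0.3, 0.1, 0.6]
grip_width: 0.0256
```

Run:
```python
from h import *
st()
```

```text
9.25 [ 0.6232 -0.2703  0.1107] jaw 63.39 tilt 0.09 F [-0.3  0.1  0.6] M [-0. -0.  0.] w 0.0256 j [ 0.7   0.67 -0.56  1.61  0.41  0.98  1.11]
```

Call:
apply_moves([
  [[0, 0, 0, 0, 0, 0.003, 1], [0, 0, 0, 0, 0, 0.003, 1], [0, 0, 0, 0, 0, 0.003, 1], [0, 0, 0, 0, 0, 0.003, 1], [0, 0, 0.015, 0, 0, 0.003, 1], [0, 0, 0.04, 0, 0, 0.003, 1], [0, 0, 0.07, 0, 0, 0.003, 1], [0, 0, 0.1, 0, 0, 0.003, 1], [0, 0, 0.13, 0, 0, 0.003, 1], [0, 0, 0.16, 0, 0, 0.003, 1], [0, 0, 0.19, 0, 0, 0.003, 1], [0, 0, 0.22, 0, 0, 0.003, 1]],
])

```text
clock: 10.25
tcp_pos: [0.6235, -0.2699, 0.1095]
orientation: [1.72, 2.627, 0.001]
contact_force: [-0.8, 1.6, 5.6]
grip_width: 0.0128
```

Run:
```python
from h import *
st()
```

```text
10.25 [ 0.6235 -0.2699  0.1095] jaw 23.56 tilt 0.09 F [-0.8  1.6  5.6] M [0.17 0.18 0.09] w 0.0128 j [ 0.59  0.64 -0.4   1.62  0.29  0.94  0.5 ]
```

Call:
apply_moves([
  [[0, 0, 0.03, 0, 0, 0, 1], [0, 0, 0.06, 0, 0, 0, 1], [0, 0, 0.09, 0, 0, 0, 1], [0, 0, 0.12, 0, 0, 0, 1], [0, 0, 0.15, 0, 0, 0, 1], [0, 0, 0.17, 0, 0, 0, 1], [0, 0, 0.185, 0, 0, 0, 1], [0, 0, 0.195, 0, 0, 0, 1], [0, 0, 0.2, 0, 0, 0, 1], [0, 0, 0.2, 0, 0, 0, 1]],
])

```text
clock: 11.08
tcp_pos: [0.6235, -0.2699, 0.1095]
orientation: [2.443, 1.973, 0.001]
contact_force: [-0.6, 0.5, 5.7]
grip_width: 0.0126
```

Run:
```python
from h import *
st()
```

```text
11.0833 [ 0.6235 -0.2699  0.1095] jaw -12.14 tilt 0.09 F [-0.6  0.5  5.7] M [0.18 0.25 0.6 ] w 0.0126 j [ 0.49  0.62 -0.25  1.63  0.19  0.92 -0.04]
```

The z moment has risen from 0.09 to 0.6 N m at -12°, so the knob is on its stop. I'll release it, lift, and look.

Call:
apply_moves([
  [[0, 0, 0, 0, 0, 0, 0.5], [0, 0, 0, 0, 0, 0, -0.2], [0, 0, 0, 0, 0, 0, -0.5], [0, 0, 0, 0, 0, 0, -0.5], [0, 0, 0, 0, 0, 0, -0.5], [0, 0, 0, 0, 0, -0.05, -0.5], [0, 0, 0, 0, 0, -0.13, -0.5], [0, 0, 0, 0, 0, -0.22, -0.5], [0, 0, 0, 0, 0, -0.3, -0.5], [0, 0, 0, 0, 0, -0.35, -0.5], [0, 0, 0, 0, 0, -0.37, -0.5], [0, 0, 0, 0, 0, -0.37, -0.5]],
])

```text
clock: 12.08
tcp_pos: [0.6237, -0.2704, 0.2587]
orientation: [2.443, 1.97, 0.003]
contact_force: [0.1, -0.1, -0.3]
grip_width: 0.064
```

Run:
```python
from h import *
st(); shot('wrist','w3')
w=cv2.imread('pics/w3.png')
cv2.imwrite('pics/w3b.png',cv2.convertScaleAbs(w,alpha=1.4,beta=10))
print(proj('w3',(.6228,-.2683,.139)))
q=r.get_obs()['tcp_pos']; rows([(.4185,-.1725,.20,-100.9)])
```

```text
12.0833 [ 0.6237 -0.2704  0.2587] jaw -12.21 tilt 0.22 F [ 0.1 -0.1 -0.3] M [ 0.06 -0.02 -0.04] w 0.064 j [ 0.51  0.48 -0.27  1.5   0.14  1.18 -0.  ]
(276.3792198199354, 192.90790728329725)
[0.0002, -0.0001, 0.4927, 0.1307, -0.5508, 0.1407]
```

View pics/w3b.png

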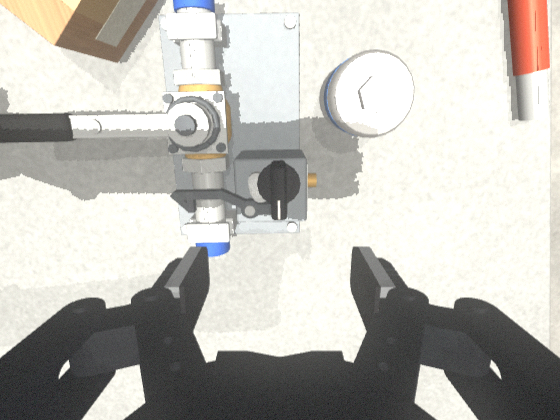

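The knob bar now runs (279,163) to (279,218), in line with the pipe, and the hook has swung out over the pipe at (185,198). Next is the lever grip.

Call:
apply_moves([
  [[0, 0, 0.04, 0.13, -0.55, 0.14, -0.5], [0, 0, 0.08, 0.13, -0.55, 0.14, -0.5], [0, 0, 0.12, 0.13, -0.55, 0.14, -0.5], [0, 0, 0.16, 0.13, -0.55, 0.14, -0.5], [0, 0, 0.2, 0.13, -0.55, 0.14, -0.5], [0, 0, 0.24, 0.13, -0.55, 0.14, -0.5], [0, 0, 0.28, 0.13, -0.55, 0.14, -0.5], [0, 0, 0.32, 0.13, -0.55, 0.14, -0.5], [0, 0, 0.36, 0.13, -0.55, 0.14, -0.5], [0, 0, 0.4, 0.13, -0.55, 0.14, -0.5], [0, 0, 0.44, 0.13, -0.55, 0.14, -0.5], [0, 0, 0.48, 0.13, -0.55, 0.14, -0.5]],
])

```text
clock: 13.13
tcp_pos: [0.417, -0.1724, 0.1983]
orientation: [-3.132, 0.233, 0.006]
contact_force: [0.1, 0.1, -0.4]
grip_width: 0.064
```

Run:
```python
from h import *
st(); rows([(.4185,-.1725,.20,-100.9),(.4185,-.1725,.084,-100.9)])
shot('wrist','w4')
w=cv2.imread('pics/w4.png')
cv2.imwrite('pics/w4b.png',cv2.convertScaleAbs(w,alpha=1.4,beta=10))
print(proj('w4',(.4185,-.1725,.112)),proj('w4',(.5567,-.1996,.115)))
```

```text
13.1333 [ 0.417  -0.1724  0.1983] jaw -98.5 tilt 0.24 F [ 0.1  0.1 -0.4] M [ 0.05  0.05 -0.01] w 0.064 j [ 0.36  0.16 -0.12  2.09  0.02  0.9  -1.49]
[-0.0001, 0.0013, 0.0133, 0.0037, -0.0003, -0.0042]
[-0.0001, 0.0013, 0.0133, 0.0049, -0.0001, 0.2858]
(279.6801509900447, 204.84785161691173) (290.592469750108, -21.601054242153054)
```

View pics/w4b.png

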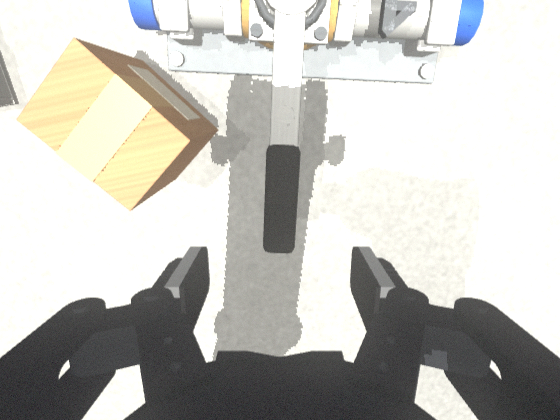

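Run:
```python
from h import *
for z in (.112,.12,.125): print(z,atz('w3',186,124,z),atz('w2',313.5,79,z),atz('w1',344,20,z))
print(atz('w4',281,199,.112),atz('w1',171,94,.112), [atz('w4',*p,.112) for p in ((284,145),(279,252))])
```

```text
0.112 [ 0.55933102 -0.20001516  0.112     ] [ 0.55844399 -0.20024417  0.112     ] [ 0.55871141 -0.20065272  0.112     ]
0.12 [ 0.56151313 -0.20009867  0.12      ] [ 0.5585652 -0.2012288  0.12     ] [ 0.55656123 -0.20144996  0.12      ]
0.125 [ 0.56287695 -0.20015087  0.125     ] [ 0.55864095 -0.20184419  0.125     ] [ 0.55521737 -0.20194823  0.125     ]
[ 0.42266094 -0.17407019  0.112     ] [ 0.42000842 -0.17475431  0.112     ] [array([ 0.46012943, -0.1816719 ,  0.112     ]), array([ 0.38226417, -0.16659257,  0.112     ])]
```

Run:
```python
from h import *
st(); rows([(.4202,-.1734,.086,-101)])
```

```text
13.1833 [ 0.417  -0.1724  0.1984] jaw -98.93 tilt 0.24 F [-0.4 -0.4  0.6] M [-0.02 -0.02 -0.03] w 0.0644 j [ 0.36  0.16 -0.12  2.09  0.02  0.9  -1.5 ]
[-0.0001, 0.0013, 0.0115, 0.0094, 0.0014, 0.2809]
```

Call:
apply_moves([
  [[0, 0.0013, 0.011, 0.009, 0.001, 0.06, -0.5], [0, 0.0013, 0.011, 0.009, 0.001, 0.12, -0.5], [0, 0.0013, 0.011, 0.009, 0.001, 0.19, -0.5], [0, 0.0013, 0.011, 0.009, 0.001, 0.24, -0.5], [0, 0.0013, 0.011, 0.009, 0.001, 0.27, -0.5], [0, 0.0013, 0.011, 0.009, 0.001, 0.28, -0.5], [0, 0.0013, 0.011, 0.009, 0.001, 0.28, 0.5], [0, 0.0013, 0.011, 0.009, 0.001, 0.28, 1], [0, 0.0013, 0.011, 0.009, 0.001, 0.28, 1], [0, 0.0013, 0.011, 0.009, 0.001, 0.28, 1], [0, 0.0013, 0.011, 0.009, 0.001, 0.28, 1], [0, 0.0013, 0.011, 0.009, 0.001, 0.28, 1]],
], force=50)

```text
clock: 14.18
tcp_pos: [0.4226, -0.1742, 0.0893]
orientation: [3.128, -0.279, 0.009]
contact_force: [-1.1, -1.7, 5.4]
grip_width: 0.0228
```

```bash
cat >> h.py <<'E'
H=np.array([.5585,-.2003])
def arc(ths,base,z,r0=.141):
    "lever angles (rad)"
    rows([(*(H+r0*np.array([np.cos(a),np.sin(a)])),z,np.degrees(a)-270) for a in np.radians(169)+np.array(ths)],base)
E
python3 - <<'E'
from h import *
st()
p=r.get_obs()['tcp_pos'][:2]-H; print('r',np.hypot(*p),'lever',(np.arctan2(p[1],p[0])-np.radians(169)))
E
```

```text
14.1833 [ 0.4226 -0.1742  0.0893] jaw -100.19 tilt 0.32 F [-1.1 -1.7  5.4] M [-0.21  0.28 -0.42] w 0.0228 j [ 0.35  0.33 -0.11  2.18  0.06  0.62 -1.55]
r 0.13836840559540592 lever 0.002112386163906521
```

Run:
```python
from h import *
z=.0893
arc([.02,.06,.12,.19,.26,.33,.40,.47,.54,.60,.64,.66],(.4226,-.1742,z,-101),z,.1384)
```

```text
[0.0, 0.0, -0.0064, 0.0, 0.0061, 0.0]
[0.0, 0.0, -0.0191, 0.0006, 0.02, 0.0]
[0.0, 0.0, -0.0382, 0.0024, 0.0406, 0.0]
[0.0, 0.0, -0.0605, 0.0062, 0.0646, 0.0]
[0.0, 0.0, -0.0828, 0.0116, 0.0882, 0.0]
[0.0, 0.0, -0.105, 0.0186, 0.1113, 0.0]
[0.0, 0.0, -0.1273, 0.0273, 0.134, 0.0]
[0.0, 0.0, -0.1496, 0.0375, 0.1559, 0.0]
[0.0, 0.0, -0.1719, 0.0492, 0.1771, 0.0]
[0.0, 0.0, -0.191, 0.0604, 0.1946, 0.0]
[0.0, 0.0, -0.2037, 0.0684, 0.2059, 0.0]
[0.0, 0.0, -0.2101, 0.0726, 0.2114, 0.0]
```

Call:
apply_moves([
  [[0, 0, -0.0064, 0, 0.006, 0, 1], [0, 0, -0.019, 0.0006, 0.02, 0, 1], [0, 0, -0.038, 0.0024, 0.0406, 0, 1], [0, 0, -0.0605, 0.0062, 0.0646, 0, 1], [0, 0, -0.083, 0.0116, 0.088, 0, 1], [0, 0, -0.105, 0.0186, 0.111, 0, 1], [0, 0, -0.127, 0.027, 0.134, 0, 1], [0, 0, -0.15, 0.0375, 0.156, 0, 1], [0, 0, -0.172, 0.049, 0.177, 0, 1], [0, 0, -0.191, 0.06, 0.1946, 0, 1], [0, 0, -0.204, 0.068, 0.206, 0, 1], [0, 0, -0.21, 0.0726, 0.2114, 0, 1]],
])

```text
clock: 15.18
tcp_pos: [0.4348, -0.263, 0.0891]
orientation: [3.049, 0.753, 0.003]
contact_force: [-6.5, -0.4, 11.2]
grip_width: 0.0229
```

Run:
```python
from h import *
st()
q=r.get_obs()['tcp_pos'];p=q[:2]-H; th=np.arctan2(p[1],p[0])%(2*np.pi)-np.radians(169); print('r',np.hypot(*p),'lever',th)
arc(th+np.array([.02,.06,.12,.19,.26,.33,.40,.47,.54,.60,.64,.66]),(*q,np.degrees(th)-101),q[2],np.hypot(*p))
```

```text
15.1833 [ 0.4348 -0.263   0.0891] jaw -62.27 tilt 0.12 F [-6.5 -0.4 11.2] M [ 0.3   1.3  -0.39] w 0.0229 j [ 0.61  0.41 -0.23  2.06  0.15  0.69 -0.8 ]
r 0.1386410053075927 lever 0.6611072063930519
[0.0, 0.0, -0.0064, 0.0001, 0.0069, 0.0]
[0.0, 0.0, -0.0191, 0.0006, 0.0208, 0.0]
[0.0, 0.0, -0.0382, 0.0025, 0.0415, 0.0]
[0.0, 0.0, -0.0605, 0.0062, 0.0655, 0.0]
[0.0, 0.0, -0.0828, 0.0116, 0.0891, 0.0]
[0.0, 0.0, -0.105, 0.0187, 0.1123, 0.0]
[0.0, 0.0, -0.1273, 0.0274, 0.135, 0.0]
[0.0, 0.0, -0.1496, 0.0376, 0.157, 0.0]
[0.0, 0.0, -0.1719, 0.0493, 0.1782, 0.0]
[0.0, 0.0, -0.191, 0.0605, 0.1957, 0.0]
[0.0, 0.0, -0.2037, 0.0686, 0.207, 0.0]
[0.0, 0.0, -0.2101, 0.0728, 0.2125, 0.0]
```

Call:
apply_moves([
  [[0, 0, -0.0064, 0, 0.007, 0, 1], [0, 0, -0.019, 0.0006, 0.021, 0, 1], [0, 0, -0.038, 0.0025, 0.0415, 0, 1], [0, 0, -0.0605, 0.0062, 0.0655, 0, 1], [0, 0, -0.083, 0.0116, 0.089, 0, 1], [0, 0, -0.105, 0.0187, 0.112, 0, 1], [0, 0, -0.127, 0.0274, 0.135, 0, 1], [0, 0, -0.15, 0.0376, 0.157, 0, 1], [0, 0, -0.172, 0.049, 0.178, 0, 1], [0, 0, -0.191, 0.0605, 0.1957, 0, 1], [0, 0, -0.204, 0.0686, 0.207, 0, 1], [0, 0, -0.21, 0.0728, 0.2125, 0, 1]],
])

```text
clock: 16.18
tcp_pos: [0.499, -0.3254, 0.0892]
orientation: [2.641, 1.7, -0.002]
contact_force: [-9.2, -1.6, 11.2]
grip_width: 0.0228
```

Run:
```python
from h import *
st()
q=r.get_obs()['tcp_pos'];p=q[:2]-H; th=np.arctan2(p[1],p[0])%(2*np.pi)-np.radians(169); print('r',np.hypot(*p),'lever',th)
arc([1.36,1.40,1.44,1.48,1.52,1.55,1.58,1.60,1.62,1.63,1.64],(*q,np.degrees(th)-101),q[2],np.hypot(*p))
```

```text
16.1833 [ 0.499  -0.3254  0.0892] jaw -24.46 tilt 0.09 F [-9.2 -1.6 11.2] M [-0.04  1.8  -0.2 ] w 0.0228 j [ 0.75  0.54 -0.37  1.85  0.27  0.8  -0.18]
r 0.1385290723032763 lever 1.3191966522153344
[0.0, 0.0, -0.013, 0.0003, 0.0141, 0.0]
[0.0, 0.0, -0.0257, 0.0011, 0.028, 0.0]
[0.0, 0.0, -0.0385, 0.0025, 0.0417, 0.0]
[0.0, 0.0, -0.0512, 0.0045, 0.0555, 0.0]
[0.0, 0.0, -0.0639, 0.007, 0.0691, 0.0]
[0.0, 0.0, -0.0735, 0.0092, 0.0792, 0.0]
[0.0, 0.0, -0.083, 0.0117, 0.0893, 0.0]
[0.0, 0.0, -0.0894, 0.0136, 0.096, 0.0]
[0.0, 0.0, -0.0957, 0.0156, 0.1026, 0.0]
[0.0, 0.0, -0.0989, 0.0166, 0.1059, 0.0]
[0.0, 0.0, -0.1021, 0.0177, 0.1092, 0.0]
```

Call:
apply_moves([
  [[0, 0, -0.013, 0.0003, 0.014, 0, 1], [0, 0, -0.0257, 0.0011, 0.028, 0, 1], [0, 0, -0.0385, 0.0025, 0.0417, 0, 1], [0, 0, -0.051, 0.0045, 0.0555, 0, 1], [0, 0, -0.064, 0.007, 0.069, 0, 1], [0, 0, -0.0735, 0.0092, 0.079, 0, 1], [0, 0, -0.083, 0.0117, 0.089, 0, 1], [0, 0, -0.0894, 0.0136, 0.096, 0, 1], [0, 0, -0.0957, 0.0156, 0.1026, 0, 1], [0, 0, -0.099, 0.0166, 0.106, 0, 1], [0, 0, -0.1, 0.017, 0.107, 0, 1], [0, 0, -0.1, 0.017, 0.107, 0, 1]],
])

```text
clock: 17.18
tcp_pos: [0.5403, -0.3374, 0.0893]
orientation: [2.344, 2.09, -0.003]
contact_force: [-7.7, -3.1, 8.2]
grip_width: 0.023
```

Run:
```python
from h import *
st()
q=r.get_obs()['tcp_pos'];p=q[:2]-H; th=np.arctan2(p[1],p[0])%(2*np.pi)-np.radians(169); print('r',np.hypot(*p),'lever',th)
arc([1.62,1.60,1.585,1.575,1.565],(*q,np.degrees(th)-101),q[2],np.hypot(*p))
shot('wrist','w5')
w=cv2.imread('pics/w5.png')
cv2.imwrite('pics/w5b.png',cv2.resize(cv2.convertScaleAbs(w,alpha=1.4,beta=10)[:300],(784,420)))
```

```text
17.1833 [ 0.5403 -0.3374  0.0893] jaw -6.56 tilt 0.14 F [-7.7 -3.1  8.2] M [-0.31  1.63 -0.06] w 0.023 j [ 0.77  0.61 -0.44  1.74  0.33  0.86  0.08]
r 0.1382795276394185 lever 1.630843316727144
[0.0, 0.0, 0.0035, 0.0, -0.0037, 0.0]
[0.0, 0.0, 0.0098, 0.0002, -0.0107, 0.0]
[0.0, 0.0, 0.0146, 0.0004, -0.0158, 0.0]
[0.0, 0.0, 0.0178, 0.0005, -0.0193, 0.0]
[0.0, 0.0, 0.021, 0.0007, -0.0227, 0.0]
```

View pics/w5b.png

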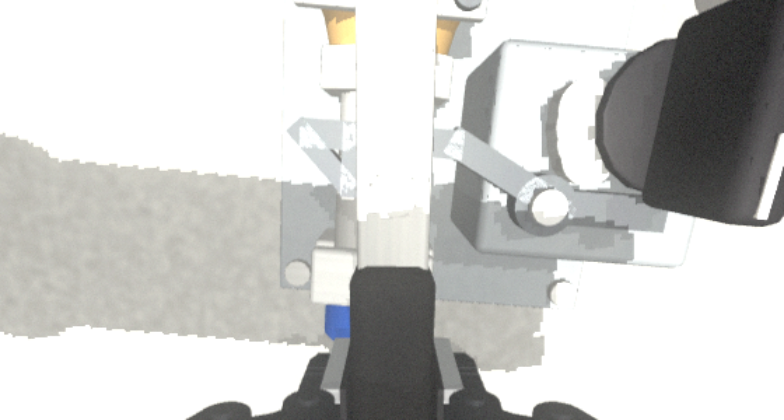

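At 1.63 rad the hook's nose, at (290,128), shows on the left of the lever, and its arm appears closed in behind the pin. I'll ease back slowly and watch the force.

Call:
apply_moves([
  [[0, 0, 0.0035, 0, -0.0037, 0, 1], [0, 0, 0.0065, 0, -0.007, 0, 1], [0, 0, 0.01, 0, -0.0107, 0, 1], [0, 0, 0.0125, 0, -0.013, 0, 1], [0, 0, 0.0146, 0, -0.0158, 0, 1], [0, 0, 0.016, 0, -0.0175, 0, 1], [0, 0, 0.0178, 0, -0.0193, 0, 1], [0, 0, 0.0195, 0, -0.021, 0, 1], [0, 0, 0.02, 0, -0.022, 0, 1], [0, 0, 0.02, 0, -0.022, 0, 1]],
])

```text
clock: 18.07
tcp_pos: [0.5316, -0.336, 0.0893]
orientation: [2.409, 2.014, -0.002]
contact_force: [-7.3, -2.3, 7.1]
grip_width: 0.0231
```

Run:
```python
from h import *
st()
q=r.get_obs()['tcp_pos'];p=q[:2]-H; th=np.arctan2(p[1],p[0])%(2*np.pi)-np.radians(169); print('r',np.hypot(*p),'lever',th)
```

```text
18.0667 [ 0.5316 -0.336   0.0893] jaw -10.19 tilt 0.12 F [-7.3 -2.3  7.1] M [-0.18  1.55 -0.16] w 0.0231 j [ 0.77  0.6  -0.42  1.76  0.31  0.85  0.03]
r 0.13838027776271694 lever 1.5669209170895901
```

Call:
apply_moves([
  [[0, 0, 0.001, 0, -0.001, 0, 1], [0, 0, 0.002, 0, -0.002, 0, 1], [0, 0, 0.003, 0, -0.003, 0, 1], [0, 0, 0.003, 0, -0.003, 0, 1], [0, 0, 0.003, 0, -0.003, 0, 1]],
])

```text
clock: 18.48
tcp_pos: [0.5307, -0.3358, 0.0893]
orientation: [2.417, 2.004, -0.002]
contact_force: [-7.3, -2.6, 7.8]
grip_width: 0.0233
```

Run:
```python
from h import *
st()
q=r.get_obs()['tcp_pos'];p=q[:2]-H; th=np.arctan2(p[1],p[0])%(2*np.pi)-np.radians(169); print('r',np.hypot(*p),'lever',th)
shot('wrist','w6')
w=cv2.imread('pics/w6.png')
cv2.imwrite('pics/w6b.png',cv2.resize(cv2.convertScaleAbs(w,alpha=1.0,beta=0)[:260,150:540],None,fx=2,fy=2))
```

```text
18.4833 [ 0.5307 -0.3358  0.0893] jaw -10.69 tilt 0.13 F [-7.3 -2.6  7.8] M [-0.26  1.46  0.04] w 0.0233 j [ 0.77  0.59 -0.42  1.76  0.31  0.85  0.02]
r 0.1383635867295155 lever 1.5602703496762635
```

View pics/w6b.png

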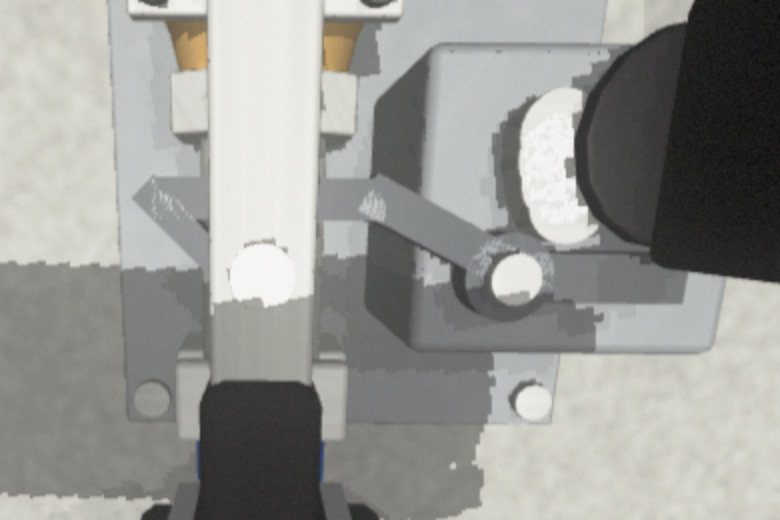

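Run:
```python
from h import *
X=np.array([.1908,.9816]);Y=np.array([-.9816,.1908])
def V(x,y,z): return (*(H+x*X+y*Y),z)
def pp(n,p): u,v=proj('w6',p); print(n,round(2*(u-150)),round(2*v))
pp('pivot99',V(-.081,-.050,.102)); pp('hook',V(-.08,.004,.099)); pp('hook90',V(-.08,.004,.09))
pp('lev80',V(-.08,0,.11));pp('lev60',V(-.06,0,.11));pp('lev100',V(-.10,0,.112)); pp('knob',V(-.055,-.078,.139));pp('hub',V(0,0,.115))
def t(u,v,z):
    p=atz('w6',150+u/2,v/2,z)[:2]-H; return (p@X*1000).round(1),(p@Y*1000).round(1)
print('pin head',t(262,275,.112),'lever mids',t(265,60,.111),t(262,350,.111),'grip end',t(262,382,.112),'piv',t(515,278,.1),'bend',t(375,195,.099),'nose',t(135,195,.099),t(150,177,.099),'barb',t(205,262,.099), 'bolts',t(152,399,.012),t(531,400,.012))
```

```text
pivot99 525 278
hook 245 270
hook90 246 267
lev80 266 275
lev60 267 158
lev100 265 386
knob 877 102
hub 271 -299
pin head (np.float64(-79.7), np.float64(0.7)) lever mids (np.float64(-45.0), np.float64(0.5)) (np.float64(-93.5), np.float64(0.6)) grip end (np.float64(-99.3), np.float64(0.6)) piv (np.float64(-81.1), np.float64(-48.8)) bend (np.float64(-65.7), np.float64(-20.8)) nose (np.float64(-66.0), np.float64(24.9)) (np.float64(-62.7), np.float64(21.9)) barb (np.float64(-78.4), np.float64(11.8)) bolts (np.float64(-130.6), np.float64(37.4)) (np.float64(-130.3), np.float64(-92.4))
```

The lever measures parallel to the pipe to within about 0.01 rad and the hook's cross-bar is square, so the catch looks engaged. The gripper still carries the spring, so I'll ease off in small steps.

Call:
apply_moves([
  [[0, 0, 0.001, 0, -0.001, 0, 1], [0, 0, 0.002, 0, -0.002, 0, 1], [0, 0, 0.003, 0, -0.003, 0, 1], [0, 0, 0.004, 0, -0.004, 0, 1], [0, 0, 0.005, 0, -0.005, 0, 1], [0, 0, 0.005, 0, -0.005, 0, 1], [0, 0, 0.005, 0, -0.005, 0, 1]],
])

```text
clock: 19.12
tcp_pos: [0.5301, -0.3358, 0.0894]
orientation: [2.43, 1.984, 0.0]
contact_force: [-3.0, -4.1, 2.8]
grip_width: 0.023
```

Run:
```python
from h import *
st()
q=r.get_obs()['tcp_pos'];p=q[:2]-H; th=np.arctan2(p[1],p[0])%(2*np.pi)-np.radians(169); print('r',np.hypot(*p),'lever',th)
```

```text
19.1167 [ 0.5301 -0.3358  0.0894] jaw -11.53 tilt 0.24 F [-3.  -4.1  2.8] M [-0.77  0.76  0.35] w 0.023 j [ 0.77  0.59 -0.42  1.77  0.31  0.84  0.01]
r 0.13847290347307079 lever 1.5558622144808507
```

The tool stopped following the command and the force fell from 7.3 to 3 N, so the hook is now carrying the pin. I'll ease out the rest.

Call:
apply_moves([
  [[0, 0, 0, 0, -0.001, 0, 1], [0, 0, -0.001, 0, -0.002, 0, 1], [0, 0, -0.002, 0, -0.003, 0, 1], [0, 0, -0.002, 0, -0.003, 0, 1], [0, 0, -0.002, 0, -0.003, 0, 1]],
], force=20)

```text
clock: 19.53
tcp_pos: [0.5301, -0.3358, 0.0895]
orientation: [2.424, 1.989, 0.003]
contact_force: [1.8, -5.0, -0.1]
grip_width: 0.0235
```

Run:
```python
from h import *
st()
```

```text
19.5333 [ 0.5301 -0.3358  0.0895] jaw -11.24 tilt 0.36 F [ 1.8 -5.  -0.1] M [-0.92  0.13 -0.11] w 0.0235 j [ 0.77  0.59 -0.42  1.77  0.31  0.84  0.01]
```

Call:
apply_moves([
  [[0, 0, 0, 0, 0.0012, 0, 0.4], [0, 0, 0, 0, 0.0012, 0, 0.2], [0, 0, 0, 0, 0.0012, 0, 0], [0, 0, 0, 0, 0.0012, 0, -0.3], [0, 0, 0, 0, 0.0012, 0, -0.3], [0, 0, 0, 0, 0.0012, 0, -0.3], [0, 0, 0, 0, 0.0012, -0.04, -0.3], [0, 0, 0, 0, 0.0012, -0.1, -0.3], [0, 0, 0, 0, 0.0012, -0.18, -0.3], [0, 0, 0, 0, 0.0012, -0.26, -0.3], [0, 0, 0, 0, 0.0012, -0.3, -0.3], [0, 0, 0, 0, 0.0012, -0.3, -0.3]],
])

```text
clock: 20.53
tcp_pos: [0.5323, -0.3343, 0.2139]
orientation: [2.42, 1.988, 0.009]
contact_force: [0.4, 0.6, -0.4]
grip_width: 0.0554
```

Run:
```python
from h import *
st()
rows([(.38,-.42,.28,-11)])
```

```text
20.5333 [ 0.5323 -0.3343  0.2139] jaw -11.2 tilt 0.67 F [ 0.4  0.6 -0.4] M [ 0.01 -0.04 -0.  ] w 0.0554 j [ 0.81  0.45 -0.47  1.67  0.23  1.06  0.08]
[0.0037, 0.0007, -0.0011, -0.2844, -0.3301, -0.1685]
```

Released. I'll back the arm off so the top camera is clear and check the final state.

Call:
apply_moves([
  [[0, 0, 0, 0, 0, -0.1, -0.3], [0, 0, 0, -0.1, -0.1, -0.17, -0.3], [0, 0, 0, -0.2, -0.2, -0.17, -0.3], [0, 0, 0, -0.28, -0.33, -0.17, -0.3], [0, 0, 0, -0.28, -0.33, -0.17, -0.3], [0, 0, 0, -0.28, -0.33, -0.17, -0.3], [0, 0, 0, -0.28, -0.33, -0.17, -0.3], [0, 0, 0, -0.28, -0.33, -0.17, -0.3]],
])

```text
clock: 21.2
tcp_pos: [0.3778, -0.4178, 0.276]
orientation: [2.427, 1.99, 0.004]
contact_force: [-0.1, 0.2, -0.5]
grip_width: 0.0555
```

Run:
```python
from h import *
st(); shot('top','top3')
a=cv2.imread('pics/top0.png')[126:294,147:411]; b=cv2.imread('pics/top3.png')[126:294,147:411]
f=lambda m,s:cv2.convertScaleAbs(cv2.resize(m,None,fx=s,fy=s,interpolation=cv2.INTER_CUBIC),alpha=1.6,beta=15)
cv2.imwrite('pics/c3.png',f(b,3))
```

```text
21.2 [ 0.3778 -0.4178  0.276 ] jaw -11.3 tilt 0.21 F [-0.1  0.2 -0.5] M [0.01 0.02 0.01] w 0.0555 j [ 1.08  0.29 -0.44  1.75  0.13  1.13  0.41]
```

View pics/c3.png

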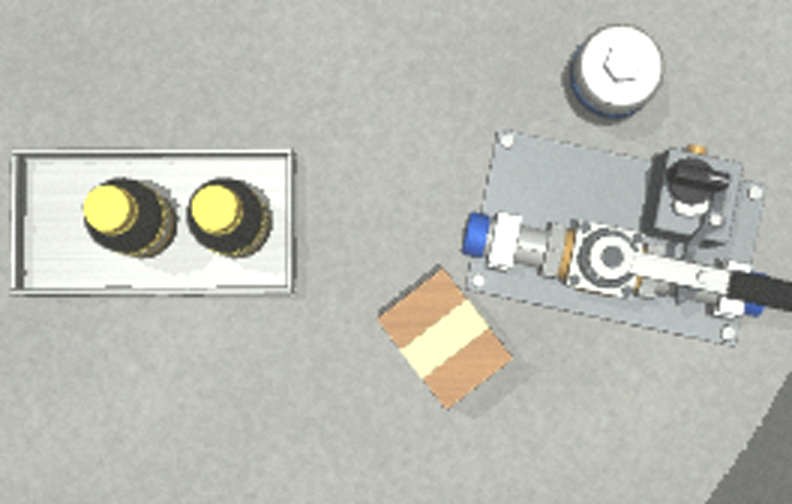

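The lever lies along the pipe and stays there with the arm away. The knob bar is in line with the pipe at (694,180), and both bottles stand in the tray with caps at (108,208) and (213,208). The carton and filter are at their original pixels, so I'm handing in.

```bash
python3 -c "
from h import *
print(r.hand_in()); st()"
```

```text
the job is handed in; nothing more can be done
None
the job is handed in; nothing more can be done
```

The job is handed in at about 21 s of the 69 s allowed. My last checks found no failures, but the hand-in itself gives no verdict.

- **Bottle:** I moved it by its cap into the roomier side of the tray. It stands upright, clear of the walls and of the stock bottle.
- **Knob:** I turned it clockwise until the moment about its axis rose from 0.09 to 0.6 N m, which I took as the stop. The bar is in line with the pipe in the last picture.
- **Lever:** I gripped it, drew it to about 1.63 rad and eased it back. The tool then stopped moving while the spring load dropped from 7.3 N to zero and slightly reversed, so the catch is carrying it.
- **Final top view, arm withdrawn:** The lever rests over the pipe. The stock bottle, carton and filter are at the same pixels as at the start.

**Disagreement:** When the catch took the load, the arm's position gave a lever angle of about 1.556 rad, while the wrist picture gave about 1.571. I put the difference down to calibration error. Catch engagement was judged only from that picture and the force drop, because I had no direct joint readings.

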